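Peel the top spatter cover off a sticky stack and hold it over the weld

ROBOT

A 6-joint arm with a two-finger parallel gripper is mounted at the origin on the work surface; the furniture and walls round the work are solid. World frame = base frame: x ahead of the robot, y to its left, z up, the work surface at z = 0. Lengths are in m, angles in rad, forces in N, time in s.
With the tool pointing down it reaches from about 0.375 to 0.975 m from the base axis. Payload 3.8 kg.
Tool frame: the origin (TCP) lies at the very end of the fingers, on their centre line; the grasp point (between the pads) lies 19 mm behind it; z points along the fingers, y is the line along which they close (so a half turn about z gives the same grasp; the last joint's range is limited). The gripper opens to 88 mm and grips with 3 to 60 N. Pads are 18 mm wide; open, the fingers measure 123 mm over their backs; the gripper's body (75 mm by 187 mm) begins 45 mm behind the grasp point.
Start: joints at [-1.195, 0.264, 1.604, -0, 1.274, -0.037], TCP at [0.271, -0.618, 0.239] pointing down, gripper open.
Joint ranges: [-2.63, 2.63], [-0.94, 2.18], [0.31, 2.57], [-1.31, 4.45], [0, 2.66], [-2.55, 2.55]. Speed limits (rad/s): [2.57, 2.57, 3.14, 3.14, 3.14, 3.14].

INTERFACE

Orientations are given as a 3x3 rotation matrix whose columns are the frame's x, y, z axes.
In Python, from plant import * gives the robot as it stands.
- The arm moves only by the shell command python3 -m handwheel 'ROWS' [FORCE]. ROWS is a JSON object whose one key "motion" holds a list of rows, each a list of 3 entries, a list of its own where there are three numbers: the turn, a rotation vector about the tool's x, y, z in rad, then the shift along the tool's x, y, z in m, then the finger opening in m, from 0 to 0.0881. In form: {"motion": [[[ax, ay, az], [dx, dy, dz], grip], ...]}. A call has 1 to 12 rows; each row is the pose to reach, as a shift and turn from the pose commanded when the call began, along the tool's axes at that moment; what a row does not reach only later rows make up. A row lasts 1/12 s, in which the tool goes at most 41.7 mm and 7.16 degrees, less where a joint would pass 70% of its speed; a pose out of reach is approached as far as the arm can. A call with a gripper value outside its range is refused whole. The fingers move at their own pace and stop on an object; FORCE is the grip in N (left out, the last holds). Time passes only in rows, so rows that repeat a pose let the fingers close. It gives the time, the measured TCP pose, the force, the opening and the grip force at its end, in the units of the state.
- get_state(): the state, without advancing time (a new reading comes with each control period).
- camera(name): name is "scene" or "top"; returns the picture (480x640x3 uint8, red, green, blue); there is no depth.
- camera_model(name): a dict with "fov_y" (degrees; the focal length in pixels is half the picture's height over the tangent of half this angle, whatever the lens; pixels are square), "cx", "cy" (the principal point, pixels), "cam_to_world" (4x4, takes a point from camera to world coordinates). Camera axes: x right, y down, z forward; pixel columns grow to the right and rows downward; lengths in m; the calibration is good to about 2 mm. A picture is of the moment at which its call begins. camera_model takes no time and is no camera call.
- job_done(): hands the job in; it is judged then, once.
Trained networks look in the newest picture that a camera, given by its name, has taken for a name from the list of things; names that differ only in an ending like _2 or _b are one class to them, and where a whole thing is asked for, a point or a joint stands for the part that bears it (a point fixed in the world has none). Each returns a list of dicts, best first, with "confidence" (0 to 1); they miss things now and then, are a little off and sometimes report something else, mostly with a low value. They report only what shows in the picture. A call takes as long as a camera call.
- spot_in(camera, target): "point" ([x, y, z] in m, in world coordinates, good to about 4 mm: the middle of the surface that is visible of it).
- cut_out(camera, target): "mask" (480x640 bool, what is visible of it).
- pinpoint(camera, target): "point" ([x, y, z] in m, in world coordinates, good to about 4 mm: a listed point, or the origin of a listed thing).
The state is a dict: "time_s": time; "joint_pos": joint angles; "joint_velocities": joint speeds; "joint_efforts": joint torques, N m; "tool_pos": TCP position; "tool_rot": TCP orientation; "contact_force": force on the tool from outside, world axes, zero at the start; "moment": the same for the moment, N m; "grip_width": finger opening in m; "gripper_force": force on a finger pad.
Only numpy, scipy, OpenCV 4.12 (cv2) and the standard library are available. Lean on these libraries where they do the work, as an engineer would, in place of code of your own. Each camera call takes 0.05 s, during which the arm holds its last target. There are 200 camera calls.

TASK

Pull the hold-down cap straight up off its post at the end of the stand and set it gently on the bench, off the stand. Then take the top sheet cover by its upright corner ear and peel it off the stack, ear corner first while the opposite corner still sits, and carry it to the welded test plate. Finish still holding the cover by its ear, level and still, centred about a hand's breadth above the plate to shield it, with the plate and the other things on the bench left where they were.

Things in the scene. Friction and masses are not known exactly. Their poses are not given: they have to be found in the camera images.
- stand: Dark steel base plate 212 x 184 x 8 mm, fixed, carrying a nested stack of bare aluminium sheet covers, a post at one end and four catch blocks. Origin on the bench below the stack's centre; z up, x along the stack's long side towards the post; the plate reaches from x -94 to +118 mm and y -92 to +92 mm.
- post (a point): Centre of the top of the square post, 62 mm above the bench, at stand x = +98.5 mm, y = 0 (covered by the cap until that is pulled off).
- cap: Loose hold-down cap: dark steel square tube 27 x 27 x 50 mm, closed on top, 90 g, with an arm at its foot reaching 35 mm from its middle along -x. Origin at the underside's centre, z up. It starts on the post, 19.5 mm above the bench, axes as the stand's, held by a nose (8 to 16 N), clear after rising 45 mm. Grip across its y sides. It stands by itself on the bench.
- cover: Top cover, loose, bare aluminium, 160 g: flat flange 160 (x) x 130 (y) x 3 mm, raised crown 124 x 94 mm, its top 19 mm above the flange's underside. Origin at the centre of that underside, z up; starts 14 mm above the bench, axes as the stand's. It fits over the next cover's crown (11 mm tall, 1 mm play). Only this cover has an upright ear.
- ear (a point): Middle of the ear's top, at cover (-70, -56, +52) mm: upright tab 22 mm wide, 8 mm thick, its top 52 mm above the flange's underside and 33 mm above the crown. The thickness lies along the line from the ear to the cover's middle (38.7 degrees from the cover's x axis towards y); the fingers close along it.
- far_corner (a point): Corner of the cover's flange diagonally across from the ear, at cover (+79, +64, +1.5) mm: the corner about which the cover tips while it is peeled.
- plate: Welded steel test plate lying flat on the bench to the left of the stand, 89 x 120 x 6 mm, loose, 450 g, a weld bead along its middle. Origin at the centre of its underside, z up.
- magnet: Bystander: triangular welding magnet, 75 x 75 x 14 mm, lying in front of the stand; to be left alone.
- tape: Bystander: tape measure, 60 x 69 x 31 mm, to the left of the plate; to be left alone.
- tube: Bystander: slim tube for electrodes, 22 x 179 x 22 mm, behind the plate and stand; to be left alone.
- catch (a point): Top of the catch block nearest the ear, 33 mm above the bench. Four blocks, 20 x 18 mm, stand at stand x +-35, y +-80 mm. In each a sprung nose hangs over the top cover's flange and lets go at about 5 to 9 N once the flange there has risen 6 mm. Tipped 16 degrees about its far corner the cover is free of all four, with 8 to 14 N at the ear; a level pull takes 20 N or more.

How it is judged:
By the outcome, as a careful person would: the job done as asked, in the order asked, and still so for the second after the job is handed in, while the arm keeps its last pose, push and grip.
It also fails if it takes over 67 s, if anything falls off the work surface, if the arm or the gripper's body presses on something with over 40 N, if the wrist force passes 120 N, or if a joint passes its speed limit or range.

## Working session

There is one attempt and no reset: what is moved stays moved. The work goes in short steps, Python scripts to look and compute and a shell command to move; the robot and the scene stay as the last step left them, time stands still between calls to the robot, and variables do not carry over. Pictures are saved under pics/ and viewed, at most 13 in all, crops included, and the job is handed in when it is done.

```bash
ls; mkdir -p pics
cat > h.py <<'E'
from plant import *
import numpy as np, cv2
np.set_printoptions(precision=4,suppress=True)
def snap(n,f):
    im=camera(n); cv2.imwrite('pics/'+f,im[:,:,::-1]); return im
E
python3 - <<'E'
from h import *
for n in ['scene','top']:
    snap(n,n+'0.png'); m=camera_model(n); print(n,m['fov_y'],m['cx'],m['cy']);print(np.array(m['cam_to_world']))
    for t in ['stand','post','cap','cover','ear','far_corner','plate','magnet','tape','tube','catch']:
        r=pinpoint(n,t); print(t,[(np.round(q['point'],4),round(q['confidence'],2)) for q in r[:2]])
s=get_state();print(s['tool_pos'],np.array(s['tool_rot']),s['time_s'])
E
```

```text
pics
scene 51.27184383925595 317.3517098203387 239.00348271715802
[[-0.9314  0.2619 -0.2529  0.7814]
 [ 0.364   0.6823 -0.634   0.9294]
 [ 0.0066 -0.6825 -0.7308  0.7519]
 [ 0.      0.      0.      1.    ]]
stand []
post [(array([0.6349, 0.1253, 0.0627]), 0.57)]
cap [(array([0.6331, 0.119 , 0.0169]), 0.59), (array([ 0.4077,  0.5225, -0.0009]), 0.25)]
cover [(array([0.5365, 0.1448, 0.0136]), 0.85), (array([ 0.5426,  0.4582, -0.0021]), 0.49)]
ear [(array([0.4509, 0.1097, 0.0678]), 0.57)]
far_corner [(array([0.6332, 0.185 , 0.0161]), 0.79)]
plate [(array([ 0.544 ,  0.4597, -0.0015]), 0.81)]
magnet [(array([0.3427, 0.1435, 0.0002]), 0.68)]
tape [(array([ 0.4092,  0.5237, -0.0009]), 0.73)]
tube [(array([ 0.6854,  0.4238, -0.001 ]), 0.89)]
catch [(array([0.4809, 0.0818, 0.0322]), 0.76)]
top 56.66780938608275 314.53953896237977 233.632193899603
[[-0.0052 -0.9894  0.145   0.4061]
 [-0.9998  0.0082  0.0195  0.3011]
 [-0.0205 -0.1449 -0.9892  0.9385]
 [ 0.      0.      0.      1.    ]]
stand []
post [(array([0.6329, 0.1189, 0.06  ]), 0.74), (array([0.4542, 0.1104, 0.0655]), 0.24)]
cap [(array([0.6337, 0.1239, 0.0201]), 0.84), (array([0.4551, 0.1117, 0.0683]), 0.35)]
cover [(array([0.5336, 0.1465, 0.0154]), 0.71)]
ear [(array([0.4553, 0.1127, 0.0656]), 0.6)]
far_corner [(array([0.6337, 0.1893, 0.0136]), 0.66), (array([0.6321, 0.1223, 0.0207]), 0.62)]
plate [(array([0.5404, 0.4578, 0.0012]), 0.6)]
magnet [(array([0.3477, 0.1414, 0.0043]), 0.81)]
tape []
tube [(array([ 0.6821,  0.4264, -0.0009]), 0.92), (array([0.6319, 0.1194, 0.0618]), 0.54)]
catch [(array([0.4862, 0.082 , 0.0301]), 0.73)]
[ 0.2708 -0.6183  0.2387] [[ 0.916   0.4012  0.    ]
 [ 0.4012 -0.916  -0.    ]
 [-0.      0.     -1.    ]] 1.2
```

View pics/scene0.png

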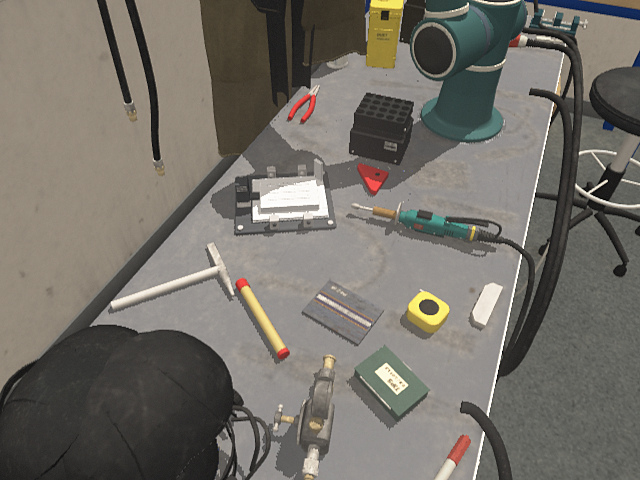

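View pics/top0.png

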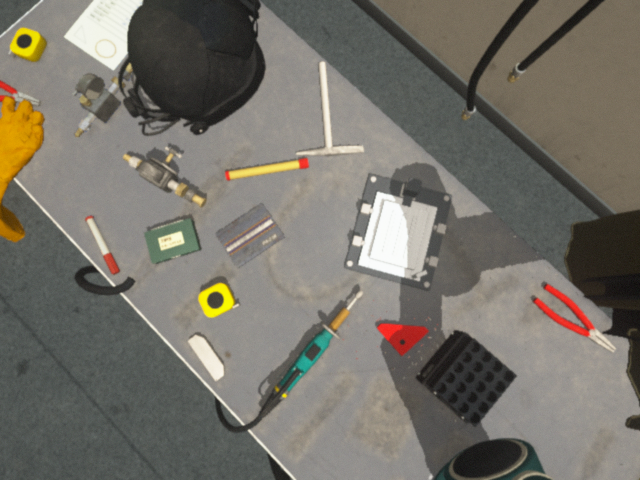

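Scene view: the stand is at (285,200), with the cap at its left end (240,185) and the ear at (320,170). The plate is at (343,310), the tape at (428,310), the magnet at (373,178) and the tube at (262,318). Top view: the stand's corners are near (370,174), (453,193), (430,290) and (345,266). The cap is at (405,188), the ear at (422,272) and the plate at (250,235). A wall runs diagonally at upper right, with a jacket at (600,230).

```bash
cat >> h.py <<'E'
def ray(n,u,v,z):
    m=camera_model(n);f=240/np.tan(np.radians(m['fov_y']/2));T=np.array(m['cam_to_world'])
    d=T[:3,:3]@np.array([(u-m['cx'])/f,(v-m['cy'])/f,1]);return T[:3,3]+d*(z-T[2,3])/d[2]
def proj(n,p):
    m=camera_model(n);f=240/np.tan(np.radians(m['fov_y']/2));T=np.array(m['cam_to_world'])
    q=T[:3,:3].T@(np.asarray(p)-T[:3,3]);return np.array([m['cx']+f*q[0]/q[2],m['cy']+f*q[1]/q[2]])
E
python3 - <<'E'
from h import *
from scipy.optimize import least_squares
for p in [(260,0),(420,120),(500,160),(565,215),(570,240)]: print('edge',ray('top',*p,0))
for p in [(215,155),(250,170),(100,330),(290,65),(320,60)]: print('sc',ray('scene',*p,0))
print('stand corners',[ray('top',*p,.008)[:2] for p in [(370,174),(453,193),(430,290),(345,266)]])
L={'post':(98.5,0,62),'cap':(98.5,0,19.5),'cover':(0,0,14),'ear':(-70,-56,66),'far_corner':(79,64,15.5),'catch':(-35,-80,33)}
A=[];B=[]
acc={}
for k in range(3):
  for n in ['scene','top']:
    camera(n)
    for t in list(L)+['plate']:
        r=pinpoint(n,t)
        if r and r[0]['confidence']>.5: acc.setdefault((n,t),[]).append(r[0]['point'])
for (n,t),v in acc.items():
    m=np.median(v,0)
    if t=='plate': print(n,m);continue
    A.append(L[t]);B.append(m)
A=np.array(A)/1e3;B=np.array(B)
def T(p,a):
    c,s=np.cos(p[2]),np.sin(p[2]);return np.c_[p[0]+c*a[:,0]-s*a[:,1],p[1]+s*a[:,0]+c*a[:,1],a[:,2]+p[3]]
r=least_squares(lambda p:(T(p,A)-B).ravel(),[.535,.145,-.24,0],loss='soft_l1',f_scale=.004)
print(r.x,np.degrees(r.x[2]));print((T(r.x,A)-B)*1e3)
print(T(r.x,np.array([[-.094,-.092,.008],[.118,-.092,.008],[.118,.092,.008],[-.094,.092,.008]])))
im=camera('top');m=cut_out('top','plate')[0]['mask'].astype(np.uint8)
c,_=cv2.findContours(m,0,2);c=max(c,key=cv2.contourArea).reshape(-1,2)
w=np.array([ray('top',u,v,.006)[:2] for u,v in c],np.float32)
print('plate',cv2.minAreaRect(w*1000))
print(get_state()['time_s'])
# overlay
im=im[:,:,::-1].copy()
P=T(r.x,np.array([[-.094,-.092,.008],[.118,-.092,.008],[.118,.092,.008],[-.094,.092,.008],[-.08,-.065,.017],[.08,-.065,.017],[.08,.065,.017],[-.08,.065,.017],[-.07,-.056,.066],[.0985,0,.0695]]))
q=np.array([proj('top',p) for p in P]);x0,y0=320,150
big=cv2.resize(im[y0:y0+150,x0:x0+150],None,fx=4,fy=4,interpolation=cv2.INTER_CUBIC)
for u in q: cv2.circle(big,tuple(int(z) for z in (u-[x0,y0]+.5)*4),3,(0,0,255),-1)
cv2.imwrite('pics/ov.png',big)
E
```

```text
edge [1.0914 0.443  0.    ]
edge [0.7947 0.0859 0.    ]
edge [ 0.7015 -0.0829  0.    ]
edge [ 0.5792 -0.2116  0.    ]
edge [ 0.5257 -0.2174  0.    ]
sc [ 0.6519 -0.0728  0.    ]
sc [0.5884 0.0128 0.    ]
sc [0.9562 0.3439 0.    ]
sc [ 0.335 -0.428  0.   ]
sc [ 0.238  -0.4249  0.    ]
stand corners [array([0.671 , 0.1995]), array([0.6274, 0.0243]), array([0.4229, 0.0817]), array([0.4736, 0.2562])]
scene [ 0.5437  0.4584 -0.0014]
top [0.541  0.4597 0.0007]
[ 0.5375  0.1459 -0.2517 -0.0008] -14.42115263566293
[[-1.8421 -0.294  -1.2946]
 [-1.4421  1.406   2.8054]
 [ 1.4615  0.3372  0.7054]
 [ 2.5205  2.535  -3.1946]
 [ 0.3113  1.0459  0.0054]
 [-1.0595  0.5746  0.3054]
 [ 0.7579  0.706  -1.3946]
 [-0.1421 -0.294   1.5054]
 [ 2.4615 -0.5628 -1.5946]
 [ 0.9205 -1.065  -1.5946]
 [-2.2887 -2.1541  0.6054]
 [-1.4595 -2.3254  3.6554]]
[[0.4235 0.0802 0.0072]
 [0.6288 0.0274 0.0072]
 [0.6747 0.2057 0.0072]
 [0.4693 0.2584 0.0072]]
plate ((542.011474609375, 457.3675537109375), (91.59535217285156, 121.87026977539062), 34.02147674560547)
3.7
```

View pics/ov.png

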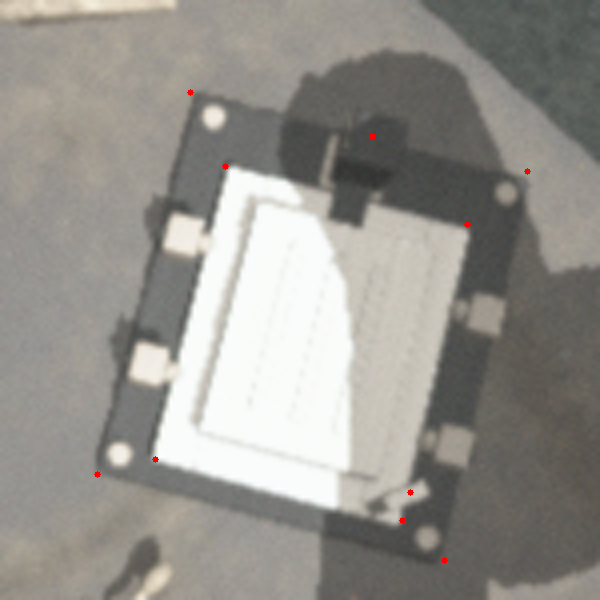

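The overlay matches the stand's and cover's corners to about 2 mm: the ear is at crop (410,494) and the cap at (373,136). Next I'll work out the approach moves.

```bash
cat >> h.py <<'E'
from scipy.spatial.transform import Rotation as Ro
SP=np.array([.537,.1455]);YAW=np.radians(-14.3)
def st(x,y,z): c,s=np.cos(YAW),np.sin(YAW); return np.array([SP[0]+c*x-s*y,SP[1]+s*x+c*y,z])
def down(deg):
    y=np.array([np.cos(np.radians(deg)),np.sin(np.radians(deg)),0]);z=np.array([0,0,-1.]);return np.c_[np.cross(y,z),y,z]
def delta(p,R,p0=None,R0=None):
    s=get_state();p0=np.array(s['tool_pos']) if p0 is None else p0;R0=np.array(s['tool_rot']) if R0 is None else R0
    return Ro.from_matrix(R0.T@R).as_rotvec(),R0.T@(np.asarray(p)-p0)
E
python3 - <<'E'
from h import *
print('tcp px',proj('scene',get_state()['tool_pos']))
print('cap',st(.0985,0,.0355),'ear',st(-.07,-.056,.066),'drop',st(.0285,.165,0))
for p,a in [((.30,-.42,.30),-20),((.42,-.05,.28),20),((.45,0,.25),45),((*st(.0985,0,0)[:2],.13),75.7)]:
    print(p,*delta(p,down(a)))
p0,R0=np.array([.30,-.42,.30]),down(-20)
print(*delta((.42,-.05,.28),down(20),p0,R0))
p1,R1=np.array([.42,-.05,.28]),down(20)
print(*delta((*st(.0985,0,0)[:2],.13),down(75.7),p1,R1))
E
```

```text
tcp px [286.6469 -43.6275]
cap [0.6324 0.1212 0.0355] ear [0.4553 0.1085 0.066 ] drop [0.6054 0.2983 0.    ]
(0.3, -0.42, 0.3) [-0.     -0.     -0.8089] [ 0.1063 -0.1699 -0.0613]
(0.42, -0.05, 0.28) [-0.     -0.     -1.5071] [ 0.3647 -0.4607 -0.0413]
(0.45, 0, 0.25) [-0.     -0.     -1.9434] [ 0.4122 -0.4945 -0.0113]
(np.float64(0.6324480495435767), np.float64(0.12117059724680981), 0.13) [ 0.     -0.     -2.4792] [ 0.6279 -0.5323  0.1087]
[ 0.      0.     -0.6981] [ 0.3887 -0.0138  0.02  ]
[ 0.      0.     -0.9721] [0.0882 0.2582 0.15  ]
```

```bash
python3 -m handwheel '{"motion": [[[0,0,-0.1],[0.013,-0.02,-0.008],0.07],[[0,0,-0.2],[0.026,-0.042,-0.016],0.07],[[0,0,-0.3],[0.04,-0.063,-0.023],0.07],[[0,0,-0.4],[0.053,-0.085,-0.03],0.07],[[0,0,-0.5],[0.066,-0.106,-0.038],0.07],[[0,0,-0.6],[0.08,-0.127,-0.046],0.07],[[0,0,-0.7],[0.093,-0.148,-0.053],0.07],[[0,0,-0.8],[0.106,-0.17,-0.061],0.07],[[0,0,-0.81],[0.106,-0.17,-0.061],0.07]]}' 40
python3 -m handwheel '{"motion": [[[0,0,-0.07],[0.035,-0.001,0.002],0.07],[[0,0,-0.14],[0.07,-0.003,0.004],0.07],[[0,0,-0.21],[0.105,-0.004,0.006],0.07],[[0,0,-0.28],[0.14,-0.005,0.008],0.07],[[0,0,-0.35],[0.175,-0.006,0.01],0.07],[[0,0,-0.42],[0.21,-0.008,0.011],0.07],[[0,0,-0.49],[0.245,-0.009,0.013],0.07],[[0,0,-0.56],[0.28,-0.01,0.015],0.07],[[0,0,-0.63],[0.315,-0.011,0.016],0.07],[[0,0,-0.7],[0.35,-0.012,0.018],0.07],[[0,0,-0.7],[0.389,-0.014,0.02],0.07],[[0,0,-0.7],[0.389,-0.014,0.02],0.07]]}' 40
python3 - <<'E'
from h import *
print(*delta((*st(.0985,0,0)[:2],.13),down(75.7)))
E
```

```text
time_s: 4.45
tool_pos: [0.3005, -0.4172, 0.3019]
tool_rot: [[0.335, 0.942, 0.002], [0.942, -0.335, -0.001], [-0.0, 0.002, -1.0]]
contact_force: [0.5, 0.1, 0.0]
grip_width: 0.0701
gripper_force: 0.0
time_s: 5.45
tool_pos: [0.4204, -0.0442, 0.2795]
tool_rot: [[-0.35, 0.937, 0.001], [0.937, 0.35, 0.003], [0.003, 0.002, -1.0]]
contact_force: [0.5, -0.3, 0.0]
grip_width: 0.0703
gripper_force: 0.0
[ 0.003  -0.0015 -0.9634] [0.0802 0.2562 0.1502]
```

```bash
python3 -m handwheel '{"motion": [[[0,0,-0.1],[0.009,0.027,0.005],0.06],[[0,0,-0.2],[0.018,0.055,0.01],0.06],[[0,0,-0.3],[0.026,0.082,0.02],0.06],[[0,0,-0.4],[0.034,0.11,0.03],0.06],[[0,0,-0.5],[0.042,0.137,0.04],0.06],[[0,0,-0.6],[0.05,0.164,0.055],0.06],[[0,0,-0.7],[0.059,0.19,0.075],0.06],[[0,0,-0.8],[0.068,0.218,0.09],0.06],[[0,0,-0.9],[0.076,0.246,0.11],0.06],[[0,0,-0.965],[0.081,0.256,0.13],0.06],[[0,0,-0.965],[0.081,0.256,0.15],0.06],[[0,0,-0.965],[0.081,0.256,0.15],0.06]]}' 40
python3 -m handwheel '{"motion": [[[0,0,0],[0,0,0],0.06],[[0,0,0],[0,0,0],0.06]]}' 40
python3 - <<'E'
from h import *
print(*delta(st(.0985,0,.036),down(75.7)))
im=snap('top','a1.png');
for n in ['top','scene']:
    if n=='scene': im=snap(n,'a1s.png')
    for t in ['cap','post']: print(n,t,[(np.round(q['point'],4),round(q['confidence'],2)) for q in pinpoint(n,t)[:2]])
cv2.imwrite('pics/a1c.png',cv2.resize(im[100:260,180:400,::-1],None,fx=3,fy=3))
E
```

```text
time_s: 6.45
tool_pos: [0.6291, 0.1138, 0.1241]
tool_rot: [[-0.968, 0.251, -0.009], [0.251, 0.968, -0.002], [0.008, -0.004, -1.0]]
contact_force: [-0.5, -0.1, -0.7]
grip_width: 0.0601
gripper_force: 0.0
time_s: 6.62
tool_pos: [0.632, 0.1139, 0.1305]
tool_rot: [[-0.968, 0.252, 0.001], [0.252, 0.968, -0.0], [-0.001, 0.0, -1.0]]
contact_force: [-0.0, -0.5, 0.4]
grip_width: 0.0599
gripper_force: 0.0
[ 0.0001  0.0007 -0.0055] [0.0015 0.0071 0.0945]
top cap [(array([0.632 , 0.1221, 0.0205]), 0.87)]
top post [(array([0.6294, 0.1187, 0.0618]), 0.91), (array([ 0.3505,  0.1389, -0.0001]), 0.37)]
scene cap [(array([0.6327, 0.1206, 0.0149]), 0.56)]
scene post [(array([0.6353, 0.1213, 0.0624]), 0.74)]
```

View pics/a1c.png

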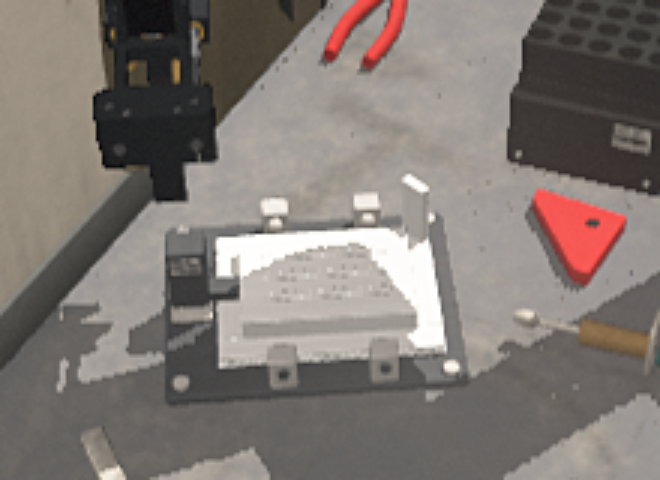

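The gripper is above and behind the cap, which stands at crop (190,265). The ear is at (415,205). I'll correct +7 mm along tool y and go down.

```bash
python3 -m handwheel '{"motion": [[[0,0,-0.005],[0.001,0.007,0.01],0.06],[[0,0,-0.005],[0.001,0.007,0.03],0.06],[[0,0,-0.005],[0.001,0.007,0.05],0.06],[[0,0,-0.005],[0.001,0.007,0.07],0.06],[[0,0,-0.005],[0.001,0.007,0.083],0.06],[[0,0,-0.005],[0.001,0.007,0.09],0.06],[[0,0,-0.005],[0.001,0.007,0.094],0.06],[[0,0,-0.005],[0.001,0.007,0.094],0.06]]}' 40
python3 -m handwheel '{"motion": [[[0,0,0],[0,0,0],0.04],[[0,0,0],[0,0,0],0.03],[[0,0,0],[0,0,0],0.02],[[0,0,0],[0,0,0],0.02],[[0,0,0],[0,0,0],0.02],[[0,0,0],[0,0,0],0.02],[[0,0,0],[0,0,0],0.02]]}' 40
```

```text
time_s: 7.58
tool_pos: [0.632, 0.1218, 0.0349]
tool_rot: [[-0.969, 0.246, -0.001], [0.246, 0.969, -0.0], [0.001, -0.0, -1.0]]
contact_force: [0.1, -0.5, -0.0]
grip_width: 0.06
gripper_force: 0.0
time_s: 8.17
tool_pos: [0.6326, 0.121, 0.0365]
tool_rot: [[-0.969, 0.246, 0.0], [0.246, 0.969, -0.001], [-0.001, -0.001, -1.0]]
contact_force: [-2.2, -3.7, 4.8]
grip_width: 0.0265
gripper_force: 40.0
```

```bash
python3 -m handwheel '{"motion": [[[0,0,0],[0,0,-0.002],0.02],[[0,0,0],[0,0,-0.005],0.02],[[0,0,0],[0,0,-0.01],0.02],[[0,0,0],[0,0,-0.015],0.02],[[0,0,0],[0,0,-0.02],0.02],[[0,0,0],[0,0,-0.026],0.02],[[0,0,0],[0,0,-0.032],0.02],[[0,0,0],[0,0,-0.038],0.02],[[0,0,0],[0,0,-0.044],0.02],[[0,0,0],[0,0,-0.05],0.02],[[0,0,0],[0,0,-0.056],0.02],[[0,0,0],[0,0,-0.062],0.02]]}' 45
python3 -m handwheel '{"motion": [[[0,0,0],[0,0,-0.006],0.02],[[0,0,0],[0,0,-0.01],0.02],[[0,0,0],[0,0,-0.01],0.02]]}' 45
python3 - <<'E'
from h import *
snap('scene','a2.png')
d=st(.0285,.165,0);print(*delta((*d[:2],.1),np.array(get_state()['tool_rot'])))
print([(np.round(q['point'],4),round(q['confidence'],2)) for q in pinpoint('scene','cap')[:2]])
E
```

```text
time_s: 9.17
tool_pos: [0.6325, 0.1225, 0.0988]
tool_rot: [[-0.969, 0.246, 0.001], [0.246, 0.969, 0.001], [-0.0, 0.001, -1.0]]
contact_force: [-0.5, -0.0, -1.1]
grip_width: 0.0265
gripper_force: 45.0
time_s: 9.42
tool_pos: [0.6332, 0.1221, 0.1093]
tool_rot: [[-0.969, 0.246, 0.002], [0.246, 0.969, 0.001], [-0.002, 0.001, -1.0]]
contact_force: [-0.1, 0.6, -1.0]
grip_width: 0.0267
gripper_force: 45.0
[0. 0. 0.] [0.0701 0.1642 0.0087]
[(array([0.6362, 0.1222, 0.0913]), 0.55)]
```

```bash
python3 -m handwheel '{"motion": [[[0,0,0],[0.005,0.01,0],0.02],[[0,0,0],[0.013,0.03,0],0.02],[[0,0,0],[0.023,0.055,0],0.02],[[0,0,0],[0.035,0.08,0],0.02],[[0,0,0],[0.046,0.107,0],0.02],[[0,0,0],[0.056,0.132,0],0.02],[[0,0,0],[0.064,0.15,0],0.02],[[0,0,0],[0.069,0.16,0.005],0.02],[[0,0,0],[0.07,0.164,0.02],0.02],[[0,0,0],[0.07,0.164,0.035],0.02],[[0,0,0],[0.07,0.164,0.05],0.02],[[0,0,0],[0.07,0.164,0.06],0.02]]}' 45
python3 -m handwheel '{"motion": [[[0,0,0],[0,0,0.01],0.02],[[0,0,0],[0,0,0.017],0.02],[[0,0,0],[0,0,0.022],0.02],[[0,0,0],[0,0,0.025],0.02],[[0,0,0],[0,0,0.027],0.02],[[0,0,0],[0,0,0.028],0.02],[[0,0,0],[0,0,0.028],0.02]]}' 45
```

```text
time_s: 10.52
tool_pos: [0.603, 0.2959, 0.0437]
tool_rot: [[-0.969, 0.247, -0.005], [0.247, 0.969, -0.002], [0.004, -0.004, -1.0]]
contact_force: [0.7, -1.2, -1.8]
grip_width: 0.0264
gripper_force: 45.0
time_s: 11.1
tool_pos: [0.6053, 0.298, 0.0201]
tool_rot: [[-0.969, 0.246, 0.001], [0.246, 0.969, 0.0], [-0.001, 0.001, -1.0]]
contact_force: [-0.6, 0.2, -0.9]
grip_width: 0.0262
gripper_force: 45.0
```

Not touching yet (expected at about 0.017), so I'll creep down.

```bash
python3 -m handwheel '{"motion": [[[0,0,0],[0,0,0.001],0.02],[[0,0,0],[0,0,0.0015],0.02],[[0,0,0],[0,0,0.002],0.02],[[0,0,0],[0,0,0.002],0.02]]}' 45
python3 -m handwheel '{"motion": [[[0,0,0],[0,0,0.0005],0.02],[[0,0,0],[0,0,0.001],0.02],[[0,0,0],[0,0,0.001],0.02]]}' 45
python3 -m handwheel '{"motion": [[[0,0,0],[0,0,0.0005],0.02],[[0,0,0],[0,0,0.001],0.02],[[0,0,0],[0,0,0.001],0.02]]}' 45
```

```text
time_s: 11.43
tool_pos: [0.6049, 0.2981, 0.0179]
tool_rot: [[-0.969, 0.246, 0.0], [0.246, 0.969, 0.0], [-0.0, 0.0, -1.0]]
contact_force: [0.1, -0.8, -0.8]
grip_width: 0.0266
gripper_force: 45.0
time_s: 11.68
tool_pos: [0.605, 0.298, 0.017]
tool_rot: [[-0.969, 0.246, 0.0], [0.246, 0.969, 0.0], [-0.0, 0.0, -1.0]]
contact_force: [-1.3, -0.1, 0.8]
grip_width: 0.0266
gripper_force: 45.0
time_s: 11.93
tool_pos: [0.605, 0.298, 0.0169]
tool_rot: [[-0.969, 0.246, 0.0], [0.246, 0.969, 0.0], [-0.0, 0.0, -1.0]]
contact_force: [-2.0, -1.8, 6.6]
grip_width: 0.0263
gripper_force: 45.0
```

```bash
python3 -m handwheel '{"motion": [[[0,0,0],[0,0,0],0.03],[[0,0,0],[0,0,0],0.045],[[0,0,0],[0,0,0],0.055],[[0,0,0],[0,0,0],0.055],[[0,0,0],[0,0,0],0.055]]}' 10
python3 -m handwheel '{"motion": [[[0,0,0],[0,0,-0.01],0.055],[[0,0,0],[0,0,-0.03],0.055],[[0,0,0],[0,0,-0.06],0.055],[[0,0,0],[0,0,-0.095],0.055],[[0,0,0],[0,0,-0.12],0.055],[[0,0,0],[0,0,-0.13],0.055],[[0,0,0],[0,0,-0.13],0.055]]}' 10
python3 - <<'E'
from h import *
for t in [0,1]:
  for n in ['top','scene']:
    snap(n,'b_'+n+'.png')
    for t in ['cap','post','ear','cover','far_corner','catch','plate']: print(n,t,[(np.round(q['point'],4),round(q['confidence'],2)) for q in pinpoint(n,t)[:2]])
e=st(-.07,-.056,.066);print(e,*delta((*e[:2],.12),down(24.4)))
a=cv2.imread('pics/b_scene.png')[140:270,180:380];b=cv2.imread('pics/b_top.png')[150:300,320:470]
cv2.imwrite('pics/b.png',np.hstack([cv2.resize(a,(692,450)[:2]),]))
cv2.imwrite('pics/b2.png',cv2.resize(b,(600,600),interpolation=2))
E
```

```text
time_s: 12.35
tool_pos: [0.6048, 0.2979, 0.0154]
tool_rot: [[-0.969, 0.246, -0.0], [0.246, 0.969, -0.0], [0.0, -0.0, -1.0]]
contact_force: [0.2, 0.0, 0.6]
grip_width: 0.0538
gripper_force: 0.0
time_s: 12.93
tool_pos: [0.6073, 0.299, 0.1503]
tool_rot: [[-0.969, 0.246, 0.007], [0.246, 0.969, 0.003], [-0.006, 0.005, -1.0]]
contact_force: [-0.0, 0.2, -0.2]
grip_width: 0.0551
gripper_force: 0.0
top cap []
top post [(array([0.6323, 0.1173, 0.0643]), 0.72)]
top ear []
top cover [(array([0.4075, 0.5192, 0.0001]), 0.65)]
top far_corner [(array([0.6315, 0.1877, 0.0153]), 0.76)]
top catch []
top plate [(array([0.5404, 0.4594, 0.0001]), 0.84)]
scene cap [(array([ 0.6069,  0.2967, -0.0024]), 0.93)]
scene post [(array([0.6325, 0.1232, 0.0644]), 0.98)]
scene ear [(array([0.4526, 0.1079, 0.0697]), 0.88)]
scene cover [(array([0.5368, 0.1437, 0.0114]), 0.55)]
scene far_corner [(array([0.6311, 0.1873, 0.0149]), 0.69)]
scene catch [(array([0.4835, 0.0771, 0.0334]), 0.55)]
scene plate [(array([ 0.5415,  0.4627, -0.0017]), 0.65), (array([0.4508, 0.1078, 0.0689]), 0.24)]
top cap [(array([0.6338, 0.1895, 0.0146]), 0.35)]
top post [(array([0.63  , 0.1204, 0.0661]), 0.56)]
top ear []
top cover [(array([0.3498, 0.1416, 0.0057]), 0.64)]
top far_corner [(array([0.6796, 0.4267, 0.0031]), 0.59), (array([0.6336, 0.1907, 0.0114]), 0.56)]
top catch []
top plate [(array([ 0.5404,  0.4573, -0.0009]), 0.79)]
scene cap [(array([ 0.6065,  0.2984, -0.0028]), 0.65)]
scene post [(array([0.634 , 0.1209, 0.0621]), 0.71)]
scene ear [(array([0.4519, 0.1113, 0.067 ]), 0.78)]
scene cover [(array([0.5361, 0.147 , 0.0103]), 0.75)]
scene far_corner [(array([0.6363, 0.1935, 0.0138]), 0.92)]
scene catch [(array([0.4799, 0.0776, 0.032 ]), 0.6)]
scene plate [(array([ 0.5441,  0.4591, -0.0017]), 0.83)]
[0.4553 0.1085 0.066 ] [0.     0.     0.8962] [ 0.0983 -0.2204  0.0257]
```

View pics/b.png

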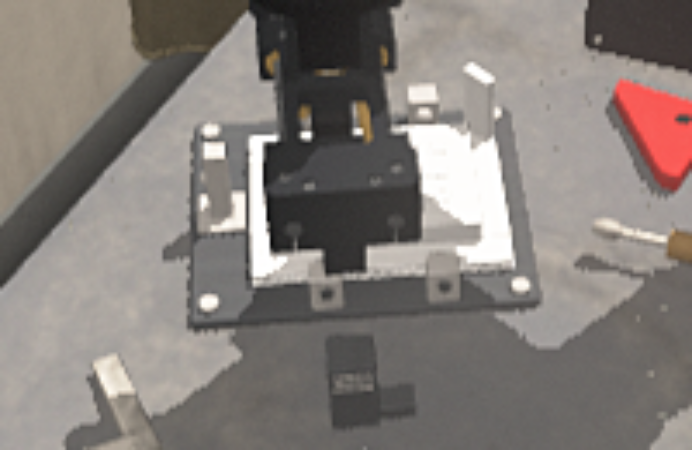

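View pics/b2.png

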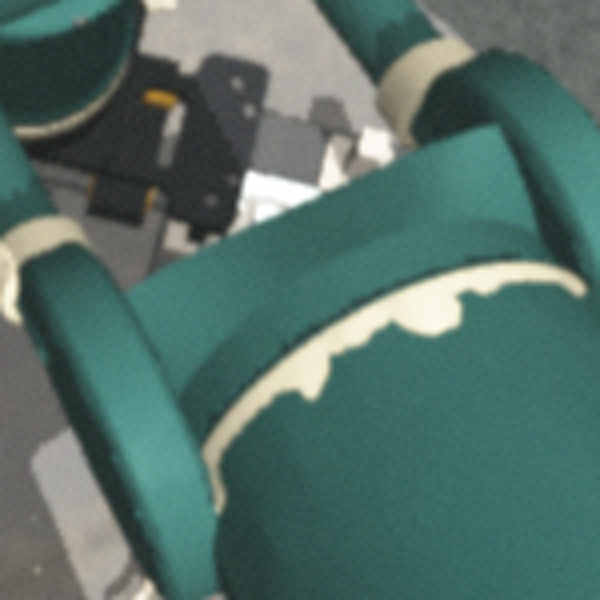

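The cap stands upright on the bench at crop (355,385), clear of the stand. The post at (215,190) is bare, and the ear at (480,100) is free to grasp. Next I'll move above the ear.

```bash
python3 -m handwheel '{"motion": [[[0,0,0.09],[0.01,-0.02,0],0.05],[[0,0,0.18],[0.02,-0.045,0],0.05],[[0,0,0.27],[0.03,-0.07,0],0.05],[[0,0,0.36],[0.042,-0.095,0],0.05],[[0,0,0.45],[0.053,-0.12,0.002],0.05],[[0,0,0.54],[0.064,-0.145,0.005],0.05],[[0,0,0.63],[0.075,-0.17,0.01],0.05],[[0,0,0.72],[0.086,-0.195,0.014],0.05],[[0,0,0.81],[0.094,-0.21,0.018],0.05],[[0,0,0.896],[0.098,-0.219,0.022],0.05],[[0,0,0.896],[0.098,-0.219,0.022],0.05],[[0,0,0.896],[0.098,-0.219,0.022],0.05]]}' 10
python3 -m handwheel '{"motion": [[[0,0,0],[0,0,0],0.05],[[0,0,0],[0,0,0],0.05]]}' 10
python3 - <<'E'
from h import *
print('pic ear',ray('top',420,273.5,.066))
im=snap('scene','c.png');print([(np.round(q['point'],4),round(q['confidence'],2)) for q in pinpoint('scene','ear')[:2]])
print(*delta((.4545,.1105,.038),down(24.4)))
s=np.array(get_state()['tool_pos']);R=np.array(get_state()['tool_rot'])
big=cv2.resize(im[120:220,240:370,::-1],None,fx=6,fy=6,interpolation=2)
for p in [s]+[np.array([.4545,.1105,.066])+k*R[:,0]*.011 for k in (-1,0,1)]:
    u=(proj('scene',p)-[240,120]+.5)*6;cv2.circle(big,tuple(u.astype(int)),3,(0,0,255),-1)
cv2.imwrite('pics/c1.png',big)
E
```

```text
time_s: 15.53
tool_pos: [0.4559, 0.1096, 0.1239]
tool_rot: [[-0.414, 0.91, 0.0], [0.91, 0.414, 0.0], [0.0, 0.0, -1.0]]
contact_force: [0.3, 0.3, -0.6]
grip_width: 0.0501
gripper_force: 0.0
time_s: 15.7
tool_pos: [0.457, 0.1104, 0.1243]
tool_rot: [[-0.415, 0.91, 0.001], [0.91, 0.415, 0.0], [-0.0, 0.001, -1.0]]
contact_force: [-0.8, 0.1, 0.6]
grip_width: 0.0499
gripper_force: 0.0
pic ear [0.4538 0.1134 0.066 ]
[(array([0.4533, 0.111 , 0.0667]), 0.97)]
[0.0008 0.0001 0.0017] [ 0.0011 -0.0021  0.0861]
```

View pics/c1.png

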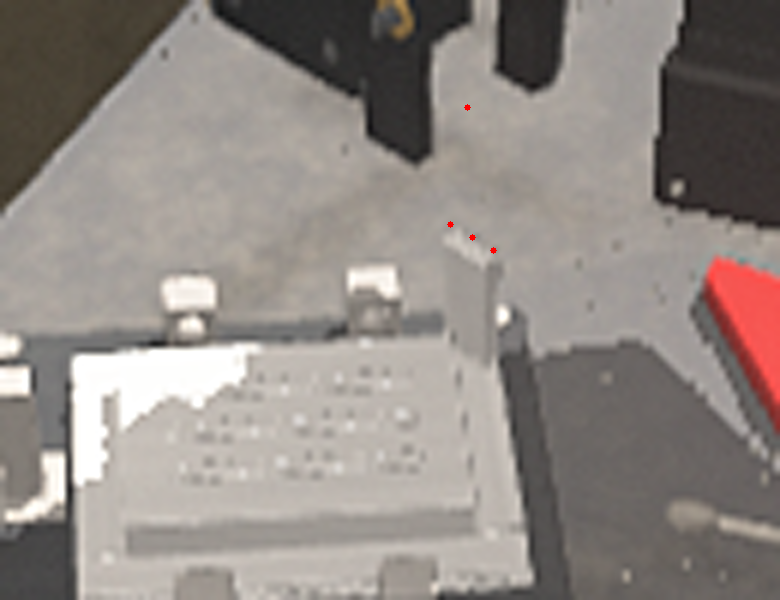

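The open fingers are above the ear. Its top is at crop (471,246) against my estimate of (472,237), so I'll shift the target about 2 mm towards +y. Then down and grip.

```bash
python3 -m handwheel '{"motion": [[[0,0,0],[0.003,-0.0015,0.01],0.05],[[0,0,0],[0.003,-0.0015,0.03],0.045],[[0,0,0],[0.003,-0.0015,0.05],0.045],[[0,0,0],[0.003,-0.0015,0.065],0.045],[[0,0,0],[0.003,-0.0015,0.077],0.045],[[0,0,0],[0.003,-0.0015,0.083],0.045],[[0,0,0],[0.003,-0.0015,0.086],0.045],[[0,0,0],[0.003,-0.0015,0.086],0.045]]}' 10
python3 -m handwheel '{"motion": [[[0,0,0],[0,0,0],0.035],[[0,0,0],[0,0,0],0.025],[[0,0,0],[0,0,0],0.015],[[0,0,0],[0,0,0],0.01],[[0,0,0],[0,0,0],0.003],[[0,0,0],[0,0,0],0.003],[[0,0,0],[0,0,0],0.003]]}' 15
python3 - <<'E'
from h import *
im=snap('scene','d.png')
cv2.imwrite('pics/d1.png',cv2.resize(im[120:220,240:370,::-1],None,fx=6,fy=6,interpolation=2))
s=get_state();print(s['contact_force'],s['moment'])
# peel: rotate about far corner, axis tool x
e=np.array(s['tool_pos']);R=np.array(s['tool_rot'])
A=np.array([*(st(.079,.064,0)[:2]),.0155])
print('far rel tool',R.T@(A-e), 'unit diag',st(.079,.064,0)-st(-.07,-.056,0))
E
```

```text
time_s: 16.47
tool_pos: [0.4528, 0.112, 0.0369]
tool_rot: [[-0.414, 0.91, -0.002], [0.91, 0.414, -0.0], [0.0, -0.002, -1.0]]
contact_force: [-0.1, 0.5, 0.4]
grip_width: 0.045
gripper_force: 0.0
time_s: 17.05
tool_pos: [0.4538, 0.1119, 0.0381]
tool_rot: [[-0.413, 0.911, 0.001], [0.911, 0.413, 0.0], [-0.0, 0.001, -1.0]]
contact_force: [-0.1, -0.6, 1.7]
grip_width: 0.0084
gripper_force: 15.0
[-0.1773 -0.0855  2.5509] [-0.0447 -0.1225 -0.1848]
far rel tool [-0.0032  0.1913  0.0228] unit diag [0.174  0.0795 0.    ]
```

View pics/d1.png

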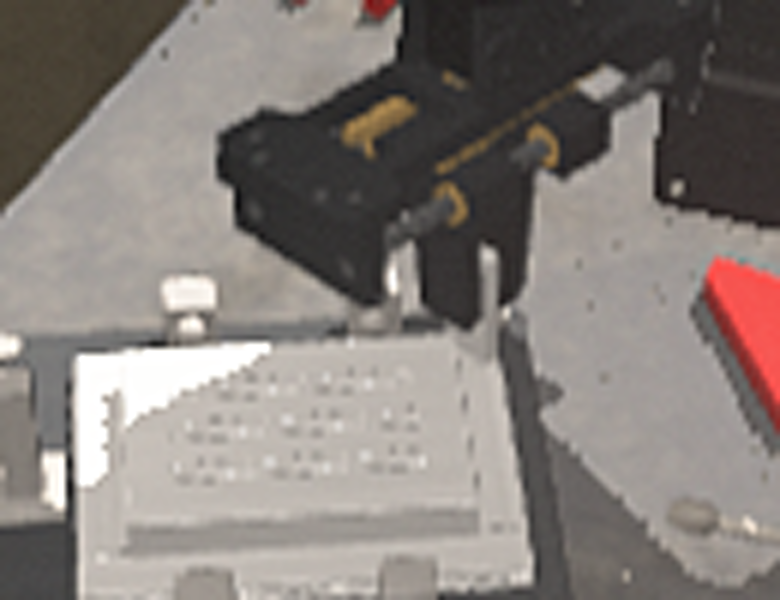

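The fingers hold the ear (opening 8.4 mm) at crop (485,290). Now I'll firm the grip and peel, turning about the far corner.

```bash
python3 -m handwheel '{"motion": [[[0,0,0],[0,0,0],0.003],[[0,0,0],[0,0,0],0.003],[[0,0,0],[0,0,0],0.003],[[0.015,0,0],[0,0.0004,-0.0028],0.003],[[0.03,0,0],[0,0.0008,-0.0057],0.003],[[0.045,0,0],[0,0.0012,-0.0085],0.003],[[0.06,0,0],[0,0.0017,-0.0114],0.003],[[0.075,0,0],[0,0.0022,-0.0142],0.003],[[0.09,0,0],[0,0.0028,-0.0171],0.003],[[0.105,0,0],[0,0.0035,-0.02],0.003],[[0.12,0,0],[0,0.0041,-0.0227],0.003],[[0.12,0,0],[0,0.0041,-0.0227],0.003]]}' 60
python3 - <<'E'
from h import *
s=get_state();print(s['contact_force'],s['moment'])
im=snap('scene','e.png')
for t in ['ear','far_corner','cover']: print(t,[(np.round(q['point'],4),round(q['confidence'],2)) for q in pinpoint('scene',t)[:1]])
E
```

```text
time_s: 18.1
tool_pos: [0.4573, 0.1129, 0.0611]
tool_rot: [[-0.414, 0.904, -0.111], [0.91, 0.411, -0.052], [-0.001, -0.122, -0.992]]
contact_force: [3.1, -5.0, -0.5]
grip_width: 0.0077
gripper_force: 60.0
[ 3.0797 -4.9988 -0.468 ] [-0.9395 -0.6352 -0.2301]
ear []
far_corner [(array([0.6293, 0.1869, 0.015 ]), 0.74)]
cover [(array([0.5327, 0.1463, 0.0226]), 0.69)]
```

```bash
python3 -m handwheel '{"motion": [[[0.015,0,0],[0,0.0004,-0.0028],0.003],[[0.03,0,0],[0,0.0008,-0.0057],0.003],[[0.045,0,0],[-0.0005,0.0012,-0.0085],0.003],[[0.06,0,0],[-0.0005,0.0017,-0.0114],0.003],[[0.075,0,0],[-0.001,0.0022,-0.0142],0.003],[[0.09,0,0],[-0.001,0.0028,-0.0171],0.003],[[0.105,0,0],[-0.001,0.0035,-0.02],0.003],[[0.12,0,0],[-0.001,0.0041,-0.0227],0.003],[[0.14,0,0],[-0.001,0.005,-0.0265],0.003],[[0.16,0,0],[-0.001,0.006,-0.0302],0.003],[[0.18,0,0],[-0.001,0.0072,-0.0339],0.003],[[0.18,0,0],[-0.001,0.0072,-0.0339],0.003]]}' 60
python3 - <<'E'
from h import *
s=get_state();print(s['contact_force'],s['moment'])
im=snap('scene','f.png')
for t in ['far_corner','cover']: print(t,[(np.round(q['point'],4),round(q['confidence'],2)) for q in pinpoint('scene',t)[:1]])
cv2.imwrite('pics/f1.png',cv2.resize(im[110:250,210:380,::-1],None,fx=4,fy=4,interpolation=2))
E
```

```text
time_s: 19.3
tool_pos: [0.4677, 0.1171, 0.0939]
tool_rot: [[-0.413, 0.869, -0.272], [0.911, 0.394, -0.124], [-0.0, -0.299, -0.954]]
contact_force: [-1.2, -4.2, 0.7]
grip_width: 0.0078
gripper_force: 60.1
[-1.1656 -4.166   0.6776] [-0.9021 -0.2208 -0.2661]
far_corner [(array([0.6315, 0.184 , 0.0167]), 0.78)]
cover [(array([0.5398, 0.1435, 0.0448]), 0.66)]
```

View pics/f1.png

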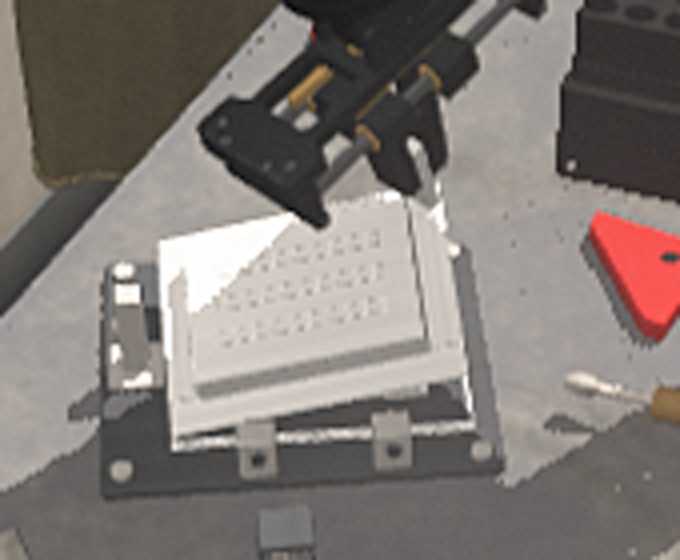

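The cover is tipped 17°. Its far corner at crop (175,440) is still on the stack, and the next cover sits in place below. I'll tip a little more and lift straight up.

```bash
python3 -m handwheel '{"motion": [[[0.015,0,0],[0,0.0004,-0.0028],0.003],[[0.03,0,0],[0,0.0008,-0.0057],0.003],[[0.03,0,0],[0,-0.0005,-0.0095],0.003],[[0.03,0,0],[0,-0.002,-0.0143],0.003],[[0.03,0,0],[0,-0.0035,-0.019],0.003],[[0.03,0,0],[0,-0.005,-0.024],0.003],[[0.03,0,0],[0,-0.0067,-0.029],0.003],[[0.03,0,0],[0,-0.0082,-0.034],0.003],[[0.03,0,0],[0,-0.0097,-0.039],0.003],[[0.03,0,0],[0,-0.011,-0.044],0.003],[[0.03,0,0],[0,-0.0128,-0.049],0.003],[[0.03,0,0],[0,-0.0128,-0.049],0.003]]}' 60
python3 -m handwheel '{"motion": [[[0,0,0],[0,-0.0033,-0.0095],0.003],[[0,0,0],[0,-0.0082,-0.024],0.003],[[0,0,0],[0,-0.0147,-0.043],0.003],[[0,0,0],[0,-0.0213,-0.062],0.003],[[0,0,0],[0,-0.0262,-0.0757],0.003],[[0,0,0],[0,-0.0295,-0.085],0.003],[[0,0,0],[0,-0.0295,-0.085],0.003],[[0,0,0],[0,-0.0295,-0.085],0.003]]}' 60
python3 - <<'E'
from h import *
s=get_state();print(s['contact_force'],s['moment'])
im=snap('scene','g.png')
for t in ['ear','far_corner','cover','plate','cap']: print(t,[(np.round(q['point'],4),round(q['confidence'],2)) for q in pinpoint('scene',t)[:2]])
# nominal relation: cover in tool frame at grasp
cv2.imwrite('pics/g1.png',cv2.resize(im[60:360,140:480,::-1],None,fx=2,fy=2,interpolation=2))
E
```

```text
time_s: 20.45
tool_pos: [0.4705, 0.1185, 0.1451]
tool_rot: [[-0.413, 0.862, -0.293], [0.911, 0.391, -0.133], [-0.0, -0.322, -0.947]]
contact_force: [-0.2, -0.4, -0.7]
grip_width: 0.0074
gripper_force: 60.0
time_s: 21.12
tool_pos: [0.4696, 0.1181, 0.234]
tool_rot: [[-0.413, 0.862, -0.294], [0.911, 0.391, -0.134], [-0.0, -0.323, -0.946]]
contact_force: [-0.3, -0.4, -2.1]
grip_width: 0.0073
gripper_force: 60.0
[-0.2767 -0.4031 -2.1455] [ 0.01   -0.2567 -0.0069]
ear [(array([0.4752, 0.1191, 0.2654]), 0.95), (array([0.6337, 0.1222, 0.0636]), 0.38)]
far_corner [(array([0.6271, 0.1891, 0.1523]), 0.91), (array([0.5397, 0.1475, 0.1785]), 0.68)]
cover []
plate [(array([ 0.5427,  0.4594, -0.0023]), 0.77)]
cap [(array([ 0.6056,  0.2981, -0.002 ]), 0.97)]
```

View pics/g1.png

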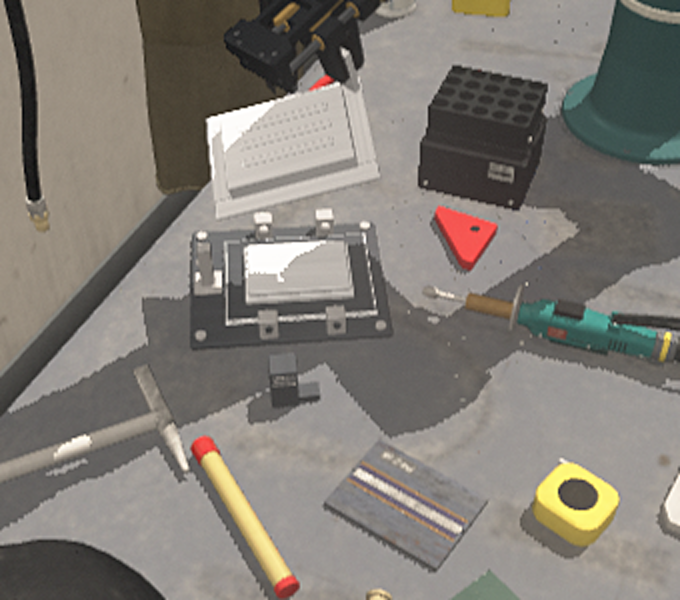

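The cover hangs free from the ear at crop (350,75). The next cover is left nested, the cap is upright at (285,380), the plate is at (405,505), and the magnet, tube and tape are undisturbed. Next I'll level it and carry it over.

```bash
python3 -m handwheel '{"motion": [[[-0.02,0,0],[0,0,0],0.003],[[-0.05,0,0],[0,0,0],0.003],[[-0.09,0,0],[0,0,0],0.003],[[-0.13,0,0],[0,0,0],0.003],[[-0.17,0,0],[0,0,0],0.003],[[-0.21,0,0],[0,0,0],0.003],[[-0.25,0,0],[0,0,0],0.003],[[-0.29,0,0],[0,0,0],0.003],[[-0.315,0,0],[0,0,0],0.003],[[-0.329,0,0],[0,0,0],0.003],[[-0.329,0,0],[0,0,0],0.003],[[-0.329,0,0],[0,0,0],0.003]]}' 60
cat >> h.py <<'E'
G=down(24.5).T@(np.array([.537,.1455,.014])-np.array([.4538,.1119,.038])) # cover origin in tool frame
PL=np.array([.5423,.4585])
E
python3 - <<'E'
from h import *
yaw=-56;R=down(yaw+38.8);p=np.array([*PL,.10])-R@G
print(G,p,*delta(p,R), *delta(p+[0,0,.06],R))
for t in ['ear','far_corner','cover']:
  for n in ['scene','top']:
    camera(n);print(n,t,[(np.round(q['point'],4),round(q['confidence'],2)) for q in pinpoint(n,t)[:1]])
print(get_state()['tool_pos'],np.array(get_state()['tool_rot']))
E
```

```text
time_s: 22.42
tool_pos: [0.4693, 0.118, 0.2338]
tool_rot: [[-0.413, 0.911, -0.001], [0.911, 0.413, -0.001], [-0.0, -0.001, -1.0]]
contact_force: [-0.5, -0.1, -0.7]
grip_width: 0.0078
gripper_force: 60.0
[-0.0039  0.0896  0.024 ] [0.4578 0.4888 0.124 ] [-0.0012  0.0004  0.726 ] [0.3424 0.1428 0.1096] [-0.0012  0.0004  0.726 ] [0.3424 0.1427 0.0496]
scene ear [(array([0.4666, 0.1141, 0.2649]), 0.67)]
top ear [(array([0.4712, 0.1177, 0.2618]), 0.6)]
scene far_corner [(array([0.6437, 0.1967, 0.2112]), 0.7)]
top far_corner [(array([0.6472, 0.199 , 0.2081]), 0.83)]
scene cover [(array([0.5483, 0.1515, 0.2078]), 0.69)]
top cover [(array([0.5503, 0.1524, 0.2103]), 0.56)]
[0.4695 0.1181 0.2337] [[-0.4133  0.9106 -0.0011]
 [ 0.9106  0.4133 -0.0004]
 [ 0.     -0.0011 -1.    ]]
```

```bash
python3 -m handwheel '{"motion": [[[0,0,0.02],[0.006,0.003,0],0.003],[[0,0,0.05],[0.017,0.007,0],0.003],[[0,0,0.09],[0.034,0.014,0],0.003],[[0,0,0.13],[0.055,0.023,0],0.003],[[0,0,0.17],[0.077,0.032,0],0.003],[[0,0,0.21],[0.099,0.041,0],0.003],[[0,0,0.25],[0.121,0.05,0],0.003],[[0,0,0.29],[0.143,0.06,0],0.003],[[0,0,0.33],[0.163,0.068,0],0.003],[[0,0,0.36],[0.18,0.075,0],0.003],[[0,0,0.385],[0.194,0.081,0],0.003],[[0,0,0.4],[0.202,0.084,0],0.003]]}' 60
python3 - <<'E'
from h import *
R=down(-56+38.8);p=np.array([*PL,.10])-R@G
print(*delta(p,R))
E
```

```text
time_s: 24.02
tool_pos: [0.4623, 0.3386, 0.2336]
tool_rot: [[-0.026, 1.0, -0.001], [1.0, 0.026, 0.0], [0.0, -0.001, -1.0]]
contact_force: [-0.1, 0.2, -1.6]
grip_width: 0.007
gripper_force: 60.0
[-0.0011 -0.0002  0.3262] [ 0.1501 -0.0004  0.1096]
```

```bash
python3 -m handwheel '{"motion": [[[0,0,0.02],[0.008,0,0.002],0.003],[[0,0,0.05],[0.022,0,0.006],0.003],[[0,0,0.08],[0.04,0,0.012],0.003],[[0,0,0.115],[0.058,0,0.02],0.003],[[0,0,0.15],[0.076,0,0.03],0.003],[[0,0,0.185],[0.094,0,0.04],0.003],[[0,0,0.22],[0.112,0,0.05],0.003],[[0,0,0.255],[0.127,0,0.06],0.003],[[0,0,0.29],[0.138,0,0.07],0.003],[[0,0,0.315],[0.146,0,0.08],0.003],[[0,0,0.326],[0.15,0,0.087],0.003],[[0,0,0.326],[0.15,0,0.09],0.003]]}' 60
python3 -m handwheel '{"motion": [[[0,0,0],[0,0,0.007],0.003],[[0,0,0],[0,0,0.013],0.003],[[0,0,0],[0,0,0.017],0.003],[[0,0,0],[0,0,0.02],0.003],[[0,0,0],[0,0,0.02],0.003],[[0,0,0],[0,0,0.02],0.003],[[0,0,0],[0,0,0.02],0.003]]}' 60
python3 - <<'E'
from h import *
R=down(-56+38.8);p=np.array([*PL,.10])-R@G
print(*delta(p,R))
for i in range(3):
  for n in ['scene','top']:
    im=snap(n,'h_%s.png'%n)
    for t in ['ear','far_corner','cover','plate']: print(n,t,[(np.round(q['point'],4),round(q['confidence'],2)) for q in pinpoint(n,t)[:1]])
s=get_state();p=np.array(s['tool_pos']);R=np.array(s['tool_rot']);c=p+R@G;print('nominal c',c)
D=R@down(24.5).T@down(-14.3+90) # cover axes: x from down(): compute
Rc=Ro.from_euler('z',-56,degrees=True).as_matrix()
out=[]
for n in ['scene','top']:
    im=cv2.imread('pics/h_%s.png'%n)
    q=np.array([proj(n,c+Rc@np.array(k)) for k in [(-.08,-.065,.0015),(.08,-.065,.0015),(.08,.065,.0015),(-.08,.065,.0015),(-.07,-.056,.052)]])
    o=(q.mean(0)-[65,85]).astype(int); b=cv2.resize(im[o[1]:o[1]+170,o[0]:o[0]+130],None,fx=3,fy=3,interpolation=2)
    for u in q: cv2.circle(b,tuple(((u-o+.5)*3).astype(int)),3,(0,0,255),-1)
    out.append(b)
cv2.imwrite('pics/h.png',np.hstack(out))
E
```

```text
time_s: 25.02
tool_pos: [0.4578, 0.4869, 0.1419]
tool_rot: [[0.295, 0.956, -0.003], [0.956, -0.295, -0.002], [-0.002, -0.002, -1.0]]
contact_force: [0.0, -0.7, -1.2]
grip_width: 0.0074
gripper_force: 60.0
time_s: 25.6
tool_pos: [0.4587, 0.4867, 0.1241]
tool_rot: [[0.296, 0.955, -0.0], [0.955, -0.296, 0.0], [-0.0, -0.0, -1.0]]
contact_force: [-0.1, 0.4, -1.8]
grip_width: 0.0076
gripper_force: 60.0
[-0.0004  0.      0.    ] [ 0.0017 -0.0015  0.0001]
scene ear [(array([0.4557, 0.4858, 0.1557]), 0.88)]
scene far_corner [(array([0.6418, 0.4279, 0.1018]), 0.89)]
scene cover [(array([0.5422, 0.4564, 0.0971]), 0.72)]
scene plate [(array([ 0.5422,  0.4569, -0.0028]), 0.75)]
top ear []
top far_corner [(array([0.6409, 0.4337, 0.101 ]), 0.95)]
top cover [(array([0.5431, 0.4563, 0.1019]), 0.59)]
top plate []
scene ear [(array([0.4592, 0.4848, 0.1552]), 0.82)]
scene far_corner [(array([0.6409, 0.4292, 0.1028]), 0.89)]
scene cover [(array([0.5394, 0.4582, 0.0959]), 0.65)]
scene plate [(array([0.5431, 0.4617, 0.0002]), 0.93)]
top ear [(array([ 0.608 ,  0.3007, -0.0029]), 0.65)]
top far_corner [(array([0.644 , 0.4343, 0.0964]), 0.78)]
top cover [(array([0.6836, 0.4242, 0.0014]), 0.69)]
top plate [(array([0.6321, 0.1189, 0.0641]), 0.68)]
scene ear [(array([0.4555, 0.4834, 0.1537]), 0.79)]
scene far_corner [(array([0.6403, 0.4298, 0.1031]), 0.79)]
scene cover [(array([0.5413, 0.4578, 0.0986]), 0.72)]
scene plate [(array([ 0.5399,  0.4595, -0.0047]), 0.7)]
top ear [(array([0.6448, 0.4308, 0.0994]), 0.39)]
top far_corner [(array([0.6435, 0.4343, 0.0977]), 0.69)]
top cover [(array([0.5395, 0.4584, 0.1005]), 0.73)]
top plate [(array([0.3498, 0.1417, 0.0015]), 0.24)]
nominal c [0.5429 0.4564 0.0996]
```

View pics/h.png

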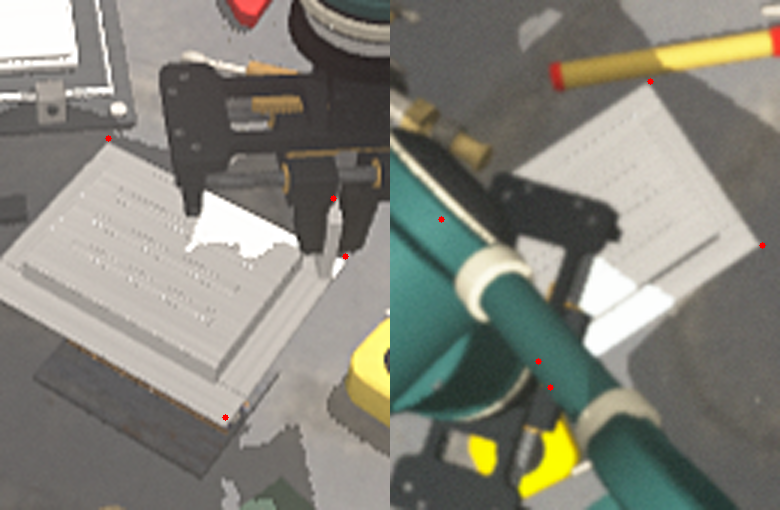

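Left is the scene view, right the top view. The predicted level corners fall within about 2 px of the real ones: (108,138) and (225,417) in the scene, (650,81) and (762,245) in the top view. So the cover is level and over the plate; a 2 mm trim, settle, then hand in.

```bash
python3 -m handwheel '{"motion": [[[0,0,0],[0.001,-0.0005,0],0.003],[[0,0,0],[0.002,-0.001,0],0.003],[[0,0,0],[0.002,-0.001,0],0.003],[[0,0,0],[0.002,-0.001,0],0.003],[[0,0,0],[0.002,-0.001,0],0.003],[[0,0,0],[0.002,-0.001,0],0.003],[[0,0,0],[0.002,-0.001,0],0.003],[[0,0,0],[0.002,-0.001,0],0.003]]}' 60
python3 -c "
from plant import *
print(max(abs(v) for v in get_state()['joint_velocities']));print(job_done())"
```

```text
time_s: 27.77
tool_pos: [0.4581, 0.4888, 0.1236]
tool_rot: [[0.296, 0.955, -0.001], [0.955, -0.296, -0.0], [-0.001, -0.001, -1.0]]
contact_force: [0.2, -0.3, -2.1]
grip_width: 0.0077
gripper_force: 60.0
0.0018725890378085623
the job is handed in; nothing more can be done
None
```

I handed the job in at about 28 s: the cap stands upright on the bench off the stand, and the cover was peeled ear corner first and is held by its ear, level and still, centred about 9 cm above the plate, with the plate, magnet, tape and tube looking undisturbed in the last pictures.

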